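Send the tissue cassette down the drop chute

ROBOT

A 6-joint arm with a two-finger parallel gripper is mounted at the origin on a cart in front of the work surface, level with it; the furniture and walls round the work are solid. World frame = base frame: x ahead of the robot, y to its left, z up, the work surface at z = 0. Lengths are in mm, angles in rad, forces in N, time in s.
With the tool pointing down it reaches from about 300 to 775 mm from the base axis. Payload 14.6 kg.
Tool frame: the origin (TCP) lies at the very end of the fingers, on their centre line; the grasp point (between the pads) lies 19 mm behind it; z points along the fingers, y is the line along which they close (so a half turn about z gives the same grasp; the last joint's range is limited). The gripper opens to 94 mm and grips with 3 to 60 N. Pads are 16 mm wide; open, the fingers measure 119 mm over their backs; the gripper's body (75 mm by 177 mm) begins 78 mm behind the grasp point.
Start: joints at [-1.333, 0.3, 1.521, -0, 1.321, -0.067], TCP at [165.049, -524.641, 205.446] pointing down, gripper open.
Joint ranges: [-3.03, 3.03], [-0.79, 2.21], [0.23, 2.52], [-1.04, 4.18], [0, 3.07], [-2.55, 2.55]. Speed limits (rad/s): [2.22, 2.22, 2.57, 3.14, 3.14, 3.14].

INTERFACE

Orientations are given as [roll, pitch, yaw] about the fixed x, y, z axes, in that order (R = Rz(yaw) Ry(pitch) Rx(roll)).
In Python, from cell import manip, camera, get_calibration gives the robot as it stands.
- The arm moves only by the tool arm_command, never from a script. Its argument "targets" is a list of rows, each an object of numbers: "hand": the opening, from -1 (shut) to 1 (fully open), so that 0 is half open; "x", "y", "z": the shift along the tool's x, y, z in m; "yaw": the turn about the tool's z in rad. In form: [{"hand": .., "x": .., "y": .., "z": .., "yaw": ..}, ...]. A call has 1 to 10 rows; each row shifts and turns the commanded pose from where the row before left it, along the tool's axes as they then stand; what a row does not reach is not made up. A row lasts 1/10 s, in which the tool goes at most 50 mm and 8.59 degrees, less where a joint would pass 70% of its speed; a pose out of reach is approached as far as the arm can. A call is refused whole if a number of a shift passes 0.05 or a number of a turn 0.15, either way. A call with a gripper value outside its range is refused whole. The fingers move at their own pace and stop on an object; "newtons" is the grip in N (left out, the last holds). Time passes only in rows, so rows that do not move let the fingers close. It gives the time, the measured TCP pose, the force, the opening and the grip force at its end, in the units of the state.
- manip.read_state(): the state, without advancing time (a new reading comes with each control period).
- camera(name): name is "scene" or "side" or "wrist"; returns the picture (400x640x3 uint8, red, green, blue); there is no depth.
- get_calibration(name): a dict with "K" (3x3 intrinsics, pixels), "cam_to_world" (4x4, takes a point from camera to world coordinates). Camera axes: x right, y up, looking along -z (the intrinsics and any distortion apply to the point x, -y, -z); pixel columns grow to the right and rows downward; lengths in mm; the calibration is good to about 2 mm. A picture is of the moment at which its call begins: read the wrist's pose just before it. get_calibration takes no time and is no camera call; for the wrist camera it gives the pose at the moment of the call.
- manip.sign_off(): hands the job in; it is judged then, once.
The state is a dict: "clock": time; "joints": joint angles; "qd": joint speeds; "effort": joint torques, N m; "eef_pos": TCP position; "eef_rot": TCP orientation; "wrist_force": force on the tool from outside, world axes, zero at the start; "moment": the same for the moment, N m; "finger_gap": finger opening in mm; "finger_force": force on a finger pad.
Only numpy, scipy, OpenCV 4.12 (cv2) and the standard library are available. Lean on these libraries where they do the work, as an engineer would, in place of code of your own. Each camera call takes 0.05 s, during which the arm holds its last target. There are 200 camera calls.

TASK

Open the shutter of the drop unit all the way, rest a fingertip on the pink tissue cassette in the sprung nest and slide it along its track and off the ledge, so that it drops down the chute into the collecting box; then close the shutter fully. Bear on it just hard enough that it comes along without skidding: it cracks at 20 N. Do not lift it out of the track, and leave everything else on the bench where it is.

Things in the scene. Friction and masses are not known exactly. Their poses are not given: they have to be found in the camera images.
- drop_unit: white drop unit, 314x84x128 mm, fixed. Origin: centre of its underside; +x from nest to chute. Track x -0.131 to -0.060: steel floor, z 0.100, on hard rubber; side rails to z 0.1055, 31 mm apart; back stop x -0.150 to -0.131, top z 0.124. Chute mouth x -0.060 to -0.002, then clear cover, top z 0.100. Ramp inside, down to the collecting box: x 0.030 to 0.154, floor z 0.010, 40 mm wide
- cassette: pink slotted plastic cassette, 40x28.5x7 mm, 3 to 7 mm from the back stop, top 1.5 mm above the rails. Origin: centre of underside; +x (slanted label end) to the chute; flat lid x -0.020 to 0.0105. A sprung jaw clamps it sideways; its screw is set differently each time: a press of about 4 to 14 N is needed before it follows a fingertip. Slippery on steel; tips off the ledge and slides down
- shutter (a joint): blue plate, 60x53x3 mm, that slides in guides over the chute mouth: 0 m closed, 0.060 m fully open (moved along the unit's +x); starts nearly closed; slides with about 2 N and stays where it is left
- shutter_grip (a point): centre of the black upright tab on the shutter: 12 mm thick along the unit's x, 24 mm wide, 24 mm tall; this point lies 10 mm below its top and 14 mm above the plate, and moves with the shutter
- ledge_edge (a point): middle of the ledge: the end of the track floor, at floor level, where the chute mouth begins
- kit_carton: white printed carton, 62x125x98 mm, standing loose behind the unit; origin: centre of its underside. Leave alone
- timer: white kitchen-type lab timer, 24x66x62 mm, standing loose behind the unit; origin: centre of its underside. Leave alone
- reagent_bottle: small bottle with blue cap, 38x38x52 mm, loose, to the left of the unit; origin: centre of its underside. Leave alone
- petri_dish: white petri dish, 91 mm across, 15 mm high, loose, behind the nest end of the unit; origin: centre of its underside. Leave alone
Not all that is in view belongs to the job. Leave any purple, turquoise or yellow look-alike of the cassette alone.

How it is judged (in metres and radians):
On the way, in this order (a step that is already met when the one before it is completed fails the run):
1. the shutter is open (at least 52 of 60 mm) (value of joint shutter above 0.052 m), for 0.2 s.
2. the cassette has dropped down the chute into the collecting box (x of cassette in the frame of drop_unit above 0.03 m and z of cassette in the frame of drop_unit below 0.05 m), for 0.2 s.
At the end, for the whole second after the job is handed in: The cassette lies at rest in the collecting box at the foot of the chute (its origin more than 30 mm and less than 155 mm along the unit's +x, and below 50 mm height), and the shutter is closed to within 4 mm (all of step 2 and value of joint shutter below 0.004 m and x of cassette in the frame of drop_unit below 0.155 m and linear speed of cassette below 0.02 m/s); the robot touches nothing.
It fails at once if the cassette is pressed with more than 20 N (contact force between the fingers and cassette above 20 N).
It fails at once if the cassette is lifted out of its track (z of cassette in the frame of drop_unit above 0.112 m).
It fails at once if a bystander is shifted by more than 2 cm (distance of any of kit_carton, timer, reagent_bottle, petri_dish from where it was at the start of the episode above 0.02 m).
It also fails if it takes over 67 s, if anything falls off the work surface, if the arm or the gripper's body presses on something with over 40 N, if the wrist force passes 120 N, or if a joint passes its speed limit or range.

## Working session

There is one attempt and no reset: what is moved stays moved. The work goes in short steps, Python scripts to look and compute and a tool call to move; the robot and the scene stay as the last step left them, time stands still between calls to the robot, and variables do not carry over. Pictures are saved under pics/ and viewed, at most 13 in all, crops included, and the job is handed in when it is done.

Besides the shell and the picture viewer there is one more tool, called after "Emit:" by a JSON object that holds its "name" and its "arguments". arm_command: Moves the arm, as the interface text tells. Its arguments: {"type":"object","properties":{"targets":{"type":"array"},"newtons":{"type":"number"}},"required":["targets"]}

```bash
mkdir -p pics; ls; python3 - <<'E'
from cell import manip, camera, get_calibration
import cv2, numpy as np
for n in ("scene","side"):
    cv2.imwrite(f"pics/{n}0.png", camera(n)[:,:,::-1])
    c=get_calibration(n); print(n,np.round(c["K"],1).tolist(),np.round(c["cam_to_world"],3).tolist(),[k for k in c])
print(manip.read_state())
E
```

```text
pics
scene [[417.2, 0.0, 323.5], [0.0, 417.2, 197.9], [0.0, 0.0, 1.0]] [[-0.684, 0.453, -0.572, -16.143], [-0.73, -0.434, 0.528, 574.262], [-0.009, 0.778, 0.628, 731.831], [0.0, 0.0, 0.0, 1.0]] ['K', 'cam_to_world']
side [[519.7, 0.0, 319.7], [0.0, 519.7, 194.5], [0.0, 0.0, 1.0]] [[0.945, 0.152, -0.289, 165.564], [-0.326, 0.466, -0.823, -1074.551], [0.009, 0.872, 0.49, 781.513], [0.0, 0.0, 0.0, 1.0]] ['K', 'cam_to_world']
{'clock': 0.1, 'joints': array([-1.33264773e+00,  3.00405853e-01,  1.52149520e+00,  3.30043428e-06,
        1.32070338e+00, -6.66094586e-02]), 'qd': array([-3.65988631e-04, -2.18045096e-04, -8.19920189e-04,  2.76848020e-04,
        6.51864317e-05,  3.85559180e-04]), 'effort': array([ 4.36982969e-03, -5.32633102e+01, -3.53280187e+01,  7.10854121e-02,
        2.34783569e-02, -7.55443648e-05]), 'eef_pos': array([ 164.97374392, -524.43701115,  204.95845139]), 'eef_rot': array([-3.14058333e+00, -7.05342264e-05,  3.04757197e-01]), 'wrist_force': array([-0.16611554,  0.29674698,  0.02413332]), 'moment': array([ 0.05794339, -0.03831726, -0.0143104 ]), 'finger_force': 0.0, 'finger_gap': 93.72553076684468}
```

View pics/scene0.png

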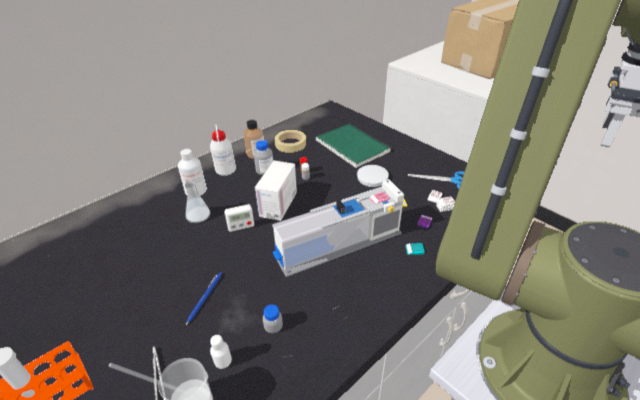

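View pics/side0.png

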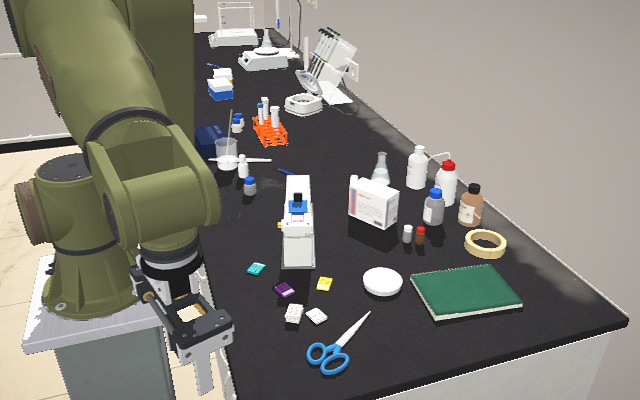

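Candidates: a pink item in the nest at scene (382,198) / side (296,220), purple at scene (425,222), turquoise at scene (416,249), yellow at side (325,284), and white ones at side (293,313). I choose the pink one in the nest and will check it in a close crop.

```bash
python3 - <<'E'
import cv2, numpy as np
a=cv2.imread("pics/scene0.png")[175:275,265:415]; b=cv2.imread("pics/side0.png")[170:275,265:330]
a=cv2.resize(a,None,fx=5.3,fy=5.3,interpolation=cv2.INTER_CUBIC)[:530,:795]
b=cv2.resize(b,None,fx=5.5,fy=5.5,interpolation=cv2.INTER_CUBIC)
cv2.imwrite("pics/c1.png",a);cv2.imwrite("pics/c2.png",b)
E
```

```text
(no output)
```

View pics/c1.png

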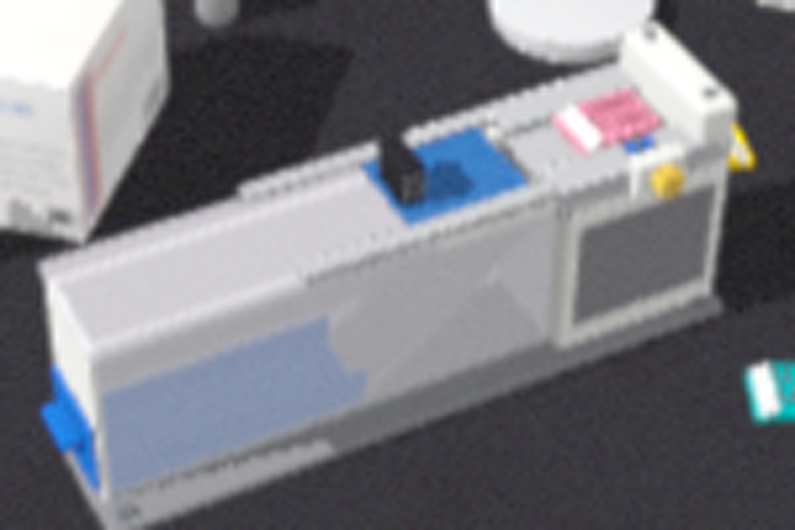

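View pics/c2.png

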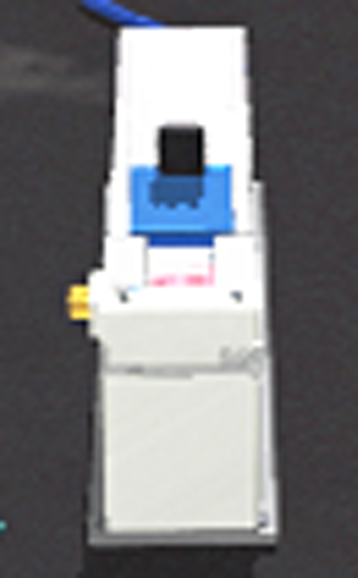

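The crops show the pink cassette in the nest at crop (610,120), with its white label end toward the chute. The black tab is at crop (402,170), the back stop at (680,80), and the yellow look-alike lies outside on the bench behind.

```bash
cat > h.py <<'E'
import numpy as np
from cell import manip, camera, get_calibration
def ray(cal,u,v,z):
    K,T=cal["K"],np.array(cal["cam_to_world"])
    d=T[:3,:3]@np.array([(u-K[0][2])/K[0][0],-(v-K[1][2])/K[1][1],-1.])
    return T[:3,3]+d*(z-T[2,3])/d[2]
def proj(cal,p):
    K,T=cal["K"],np.array(cal["cam_to_world"])
    q=T[:3,:3].T@(np.array(p,float)-T[:3,3]); q=q/-q[2]
    return np.array([K[0][0]*q[0]+K[0][2],-K[1][1]*q[1]+K[1][2]])
E
python3 - <<'E'
from h import *
from scipy.optimize import least_squares
S=get_calibration("scene");D=get_calibration("side")
f1=lambda u,v:(265+(u+.5)/5.3-.5,175+(v+.5)/5.3-.5)
f2=lambda u,v:(265+(u+.5)/5.5-.5,170+(v+.5)/5.5-.5)
for n,u,v,z in [("coverend far",43,265,100),("coverend near",92,352,100),("bs",622,35,124),("bs",738,103,124),
 ("base",108,530,0),("base nest",720,308,0),("cas",557,118,105),("cas",627,90,107),("cas",665,125,107),("cas",585,152,105),("tabtop",385,138,128),("tabtop",424,160,128),
 ("plate c",365,165,103),("plate",410,222,103),("plate",528,182,103),("plate",485,130,103)]:
    print(n,z,np.round(ray(S,*f1(u,v),z),1)[:2])
print("side")
for n,u,v,z in [("base nest L",90,545,0),("base nest R",275,543,0),("cover end L",118,28,100),("cover end R",246,28,100),("tab top",160,125,128),("tabtop",204,125,128),("plate",132,235,103),("plate",234,235,103)]:
    print(n,z,np.round(ray(D,*f2(u,v),z),1)[:2])
E
```

```text
coverend far 100 [569.  190.1]
coverend near 100 [514.  207.7]
bs 124 [486.6 -84. ]
bs 124 [418.2 -82.5]
base 0 [508.5 212.5]
base nest 0 [414.1 -85.7]
cas 105 [481.5 -35.5]
cas 107 [471.5 -71.9]
cas 107 [443.  -64.7]
cas 105 [456.7 -26.5]
tabtop 128 [505.2  50.6]
tabtop 128 [483.2  49. ]
plate c 103 [519.5  48.6]
plate 103 [478.8  61.2]
plate 103 [461.8   5.1]
plate 103 [499.7  -7.6]
side
base nest L 0 [415.3 -82.8]
base nest R 0 [ 493.8 -107.3]
cover end L 100 [513.3 209.5]
cover end R 100 [576.8 188.8]
tab top 128 [490.6  54.6]
tabtop 128 [510.2  48.1]
plate 103 [461.5   2.8]
plate 103 [505.7 -11.8]
```

Emit:
{"name": "arm_command", "arguments": {"targets": [{"hand":-1,"x":0.02,"y":-0.018},{"hand":-1,"x":0.034,"y":-0.03},{"hand":-1,"x":0.034,"y":-0.03},{"hand":-1,"x":0.034,"y":-0.03},{"hand":-1,"x":0.034,"y":-0.03},{"hand":-1,"x":0.034,"y":-0.03},{"hand":-1,"x":0.034,"y":-0.03},{"hand":-1,"x":0.034,"y":-0.03},{"hand":-1,"x":0.034,"y":-0.03},{"hand":-1,"x":0.034,"y":-0.03}], "newtons": 10}}

```text
schema error: expected keys hand, x, y, z, yaw
```

Emit:
{"name": "arm_command", "arguments": {"targets": [{"hand":-1,"x":0.034,"y":-0.03},{"hand":-1,"x":0.034,"y":-0.03},{"hand":-1,"x":0.034,"y":-0.03},{"hand":-1,"x":0.034,"y":-0.03},{"hand":-1,"yaw":-0.1},{"hand":-1,"yaw":0.0}]}}

```text
schema error: expected keys hand, x, y, z, yaw
```

Emit:
{"name": "arm_command", "arguments": {"targets": [{"hand":-1,"x":0.02,"y":-0.018,"z":0,"yaw":0},{"hand":-1,"x":0.034,"y":-0.03,"z":0,"yaw":0},{"hand":-1,"x":0.034,"y":-0.03,"z":0,"yaw":0},{"hand":-1,"x":0.034,"y":-0.03,"z":0,"yaw":0},{"hand":-1,"x":0.034,"y":-0.03,"z":0,"yaw":0},{"hand":-1,"x":0.034,"y":-0.03,"z":0,"yaw":0},{"hand":-1,"x":0.034,"y":-0.03,"z":0,"yaw":0},{"hand":-1,"x":0.034,"y":-0.03,"z":0,"yaw":0},{"hand":-1,"x":0.034,"y":-0.03,"z":0,"yaw":0},{"hand":-1,"x":0.034,"y":-0.03,"z":0,"yaw":0}], "newtons": 10}}

```text
clock: 1.1
eef_pos: [390.1, -150.3, 205.5]
eef_rot: [3.141, -0.0, 0.305]
wrist_force: [0.5, -0.8, 0.5]
finger_gap: 17.8
finger_force: 0.0
```

Emit:
{"name": "arm_command", "arguments": {"targets": [{"hand":-1,"x":0.034,"y":-0.03,"z":0,"yaw":0},{"hand":-1,"x":0.034,"y":-0.03,"z":0,"yaw":0},{"hand":-1,"x":0.03,"y":-0.025,"z":0,"yaw":0},{"hand":-1,"x":0,"y":0,"z":0,"yaw":-0.137},{"hand":-1,"x":0,"y":0,"z":0,"yaw":-0.137},{"hand":-1,"x":0,"y":0,"z":0,"yaw":-0.137},{"hand":-1,"x":0,"y":0,"z":0,"yaw":-0.137},{"hand":-1,"x":0,"y":0,"z":0,"yaw":-0.137},{"hand":-1,"x":0,"y":0,"z":0,"yaw":-0.137},{"hand":-1,"x":0,"y":0,"z":0,"yaw":-0.137}]}}

```text
clock: 2.1
eef_pos: [457.4, -41.5, 205.2]
eef_rot: [-3.141, 0.0, 1.269]
wrist_force: [0.5, -0.3, 0.2]
finger_gap: 0.5
finger_force: 0.0
```

```bash
python3 - <<'E'
from h import *
import cv2
s=manip.read_state();print(s["clock"],s["eef_pos"],s["eef_rot"],s["wrist_force"],s["finger_gap"],s["joints"])
c=get_calibration("wrist");cv2.imwrite("pics/w1.png",camera("wrist")[:,:,::-1])
np.save("w1.npy",np.array([c["K"].tolist(),np.array(c["cam_to_world"])[:3,:3].tolist()]));np.save("w1t.npy",c["cam_to_world"])
E
```

```text
2.1 [457.42713545 -41.54877214 205.2043945 ] [-3.14104801e+00  4.34933699e-05  1.26946361e+00] [ 0.48857276 -0.33719131  0.24981822] 0.4782674501487498 [-1.70368715e-01  9.69088145e-02  1.76488146e+00  2.92284645e-05
  1.28034804e+00  1.30955636e-01]
```

View pics/w1.png

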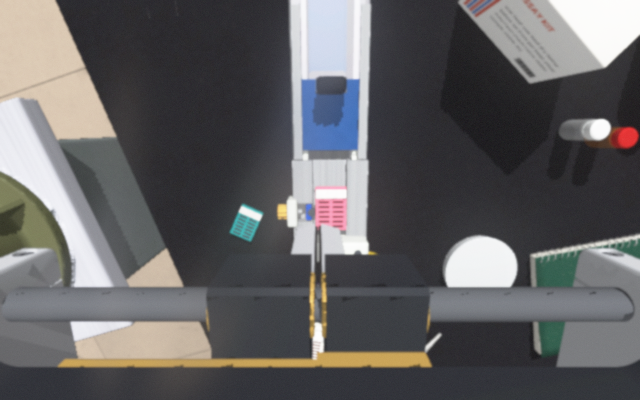

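The wrist view shows the cassette at px (331,208), the plate spanning (303–358, 80–150), the tab at (330,85), and the ledge near row 158. The unit edges are about 293 to 369.

```bash
python3 - <<'E'
from h import *
import cv2
im=cv2.imread("pics/w1.png")[60:260,270:400]
cv2.imwrite("pics/w1c.png",cv2.resize(im[:146],None,fx=4,fy=4,interpolation=cv2.INTER_CUBIC)) if 0 else cv2.imwrite("pics/w1c.png",cv2.resize(im[10:160],None,fx=4,fy=4,interpolation=cv2.INTER_CUBIC))
c=get_calibration("wrist")
for n,u,v,z in [("plate nest L",303,150,103),("plate nest R",358,150,103),("cas label L",316,187.5,105),("cas label R",347,187.5,105),("edge L top",291,2,100),("edge R top",368,2,100),("edge L",292,150,100),("edge R",369,150,100),("ledge",331,159,104)]:
    print(n,np.round(ray(c,u,v,z),1)[:2])
print(np.round(proj(c,[457.4,-41.5,107]),1))
E
```

```text
plate nest L [457.5   6.1]
plate nest R [504.2  -8. ]
cas label L [458.9 -29.3]
cas label R [485.7 -37.4]
edge L top [483.5 121.8]
edge R top [543.1 103.8]
edge L [447.9   8.7]
edge R [513.9 -11.2]
ledge [479.   -8.6]
[318.4 201.1]
```

View pics/w1c.png

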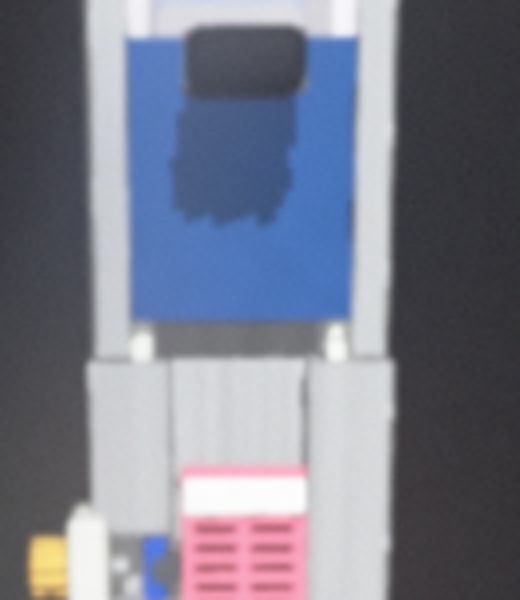

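Emit:
{"name": "arm_command", "arguments": {"targets": [{"hand":-1,"x":0.035,"y":0.005,"z":0,"yaw":0},{"hand":-1,"x":0.0355,"y":0.0055,"z":0,"yaw":0},{"hand":-1,"x":0,"y":0,"z":0.025,"yaw":0},{"hand":-1,"x":0,"y":0,"z":0.025,"yaw":0},{"hand":-1,"x":0,"y":0,"z":0.02,"yaw":0},{"hand":-1,"x":0,"y":0,"z":0.012,"yaw":0},{"hand":-1,"x":0,"y":0,"z":0.007,"yaw":0},{"hand":-1,"x":0,"y":0,"z":0.003,"yaw":0},{"hand":-1,"x":0,"y":0,"z":0,"yaw":0}]}}

```text
clock: 3.05
eef_pos: [489.1, 22.4, 113.7]
eef_rot: [3.141, -0.0, 1.263]
wrist_force: [-0.6, 0.6, 0.4]
finger_gap: 0.5
finger_force: 0.0
```

```bash
python3 - <<'E'
from h import *
import cv2
w=camera("wrist")[0:300,160:480,::-1];d=camera("side")[150:290,250:350,::-1]
w=cv2.resize(w,None,fx=1.4,fy=1.4);d=cv2.resize(d,None,fx=3,fy=3)
H=max(w.shape[0],d.shape[0]);p=lambda a:cv2.copyMakeBorder(a,0,H-a.shape[0],0,0,cv2.BORDER_CONSTANT)
cv2.imwrite("pics/v1.png",np.hstack([p(w),p(d)]))
E
```

```text
(no output)
```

View pics/v1.png

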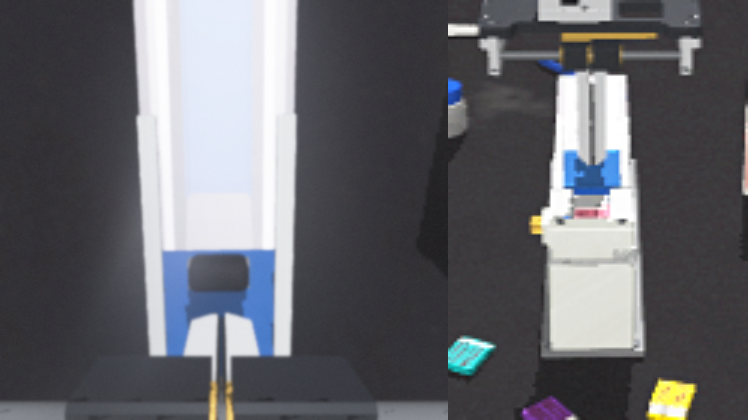

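The fingers sit over the plate, in line with the tab and a little short of it. Now I push along +x.

Emit:
{"name": "arm_command", "arguments": {"targets": [{"hand":-1,"x":0.005,"y":0,"z":0,"yaw":0},{"hand":-1,"x":0.005,"y":0,"z":0,"yaw":0},{"hand":-1,"x":0.005,"y":0,"z":0,"yaw":0},{"hand":-1,"x":0.006,"y":0,"z":0,"yaw":0},{"hand":-1,"x":0.006,"y":0,"z":0,"yaw":0},{"hand":-1,"x":0.006,"y":0,"z":0,"yaw":0},{"hand":-1,"x":0.006,"y":0,"z":0,"yaw":0},{"hand":-1,"x":0.006,"y":0,"z":0,"yaw":0},{"hand":-1,"x":0.005,"y":0,"z":0,"yaw":0}]}}

```text
clock: 4.05
eef_pos: [504.0, 70.6, 113.4]
eef_rot: [-3.141, 0.0, 1.264]
wrist_force: [-1.8, -2.1, 1.8]
finger_gap: 0.4
finger_force: 1.1
```

Emit:
{"name": "arm_command", "arguments": {"targets": [{"hand":-1,"x":0.003,"y":0,"z":0,"yaw":0},{"hand":-1,"x":0.003,"y":0,"z":0,"yaw":0},{"hand":-1,"x":0.003,"y":0,"z":0,"yaw":0},{"hand":-1,"x":0,"y":0,"z":0,"yaw":0}]}}

```text
clock: 4.45
eef_pos: [506.8, 79.0, 113.4]
eef_rot: [3.142, -0.0, 1.264]
wrist_force: [0.5, -0.2, 0.6]
finger_gap: 0.7
finger_force: 0.0
```

Emit:
{"name": "arm_command", "arguments": {"targets": [{"hand":-1,"x":0.003,"y":0,"z":0,"yaw":0},{"hand":-1,"x":0.003,"y":0,"z":0,"yaw":0},{"hand":-1,"x":0.001,"y":0,"z":0,"yaw":0}]}}

```text
clock: 4.75
eef_pos: [508.5, 84.5, 113.4]
eef_rot: [-3.141, 0.003, 1.264]
wrist_force: [-5.0, -14.9, 3.4]
finger_gap: 0.7
finger_force: 8.0
```

Emit:
{"name": "arm_command", "arguments": {"targets": [{"hand":-1,"x":0.002,"y":0,"z":0,"yaw":0},{"hand":-1,"x":0.001,"y":0,"z":0,"yaw":0}]}}

```text
clock: 4.95
eef_pos: [508.7, 85.0, 113.4]
eef_rot: [-3.14, 0.007, 1.264]
wrist_force: [-14.2, -32.9, 10.8]
finger_gap: 0.5
finger_force: 18.1
```

Emit:
{"name": "arm_command", "arguments": {"targets": [{"hand":-1,"x":-0.005,"y":0,"z":0,"yaw":0},{"hand":-1,"x":-0.007,"y":0,"z":-0.02,"yaw":0},{"hand":-1,"x":-0.03,"y":0,"z":-0.017,"yaw":0},{"hand":-1,"x":-0.04,"y":0,"z":0,"yaw":0},{"hand":-1,"x":-0.04,"y":0,"z":0,"yaw":0},{"hand":-1,"x":-0.03,"y":0,"z":0,"yaw":0},{"hand":-1,"x":0,"y":0,"z":0.015,"yaw":0},{"hand":-1,"x":0,"y":0,"z":0.01,"yaw":0},{"hand":-1,"x":0,"y":0,"z":0,"yaw":0},{"hand":-1,"x":0,"y":0,"z":0,"yaw":0}]}}

```text
clock: 5.95
eef_pos: [464.0, -56.1, 125.5]
eef_rot: [-3.141, -0.0, 1.265]
wrist_force: [-0.3, 0.1, -0.2]
finger_gap: 0.4
finger_force: 0.0
```

```bash
python3 - <<'E'
from h import *
import cv2
w=camera("wrist")[100:300,240:420,::-1];d=camera("side")[170:270,260:340,::-1];s=camera("scene")[170:270,330:430,::-1]
w=cv2.resize(w,None,fx=1.9,fy=1.9);d=cv2.resize(d,None,fx=2.5,fy=3.8);s=cv2.resize(s,None,fx=2.4,fy=3.8)
d=cv2.resize(camera("scene")[150:250,330:450,::-1],(456,380),interpolation=cv2.INTER_CUBIC)
cv2.imwrite("pics/v2.png",np.hstack([w,d]))
st=manip.read_state();print(st["eef_pos"],st["wrist_force"])
E
```

```text
[464.09854096 -56.37142618 125.84718667] [-0.89961965  0.00303084  0.12069857]
```

View pics/v2.png

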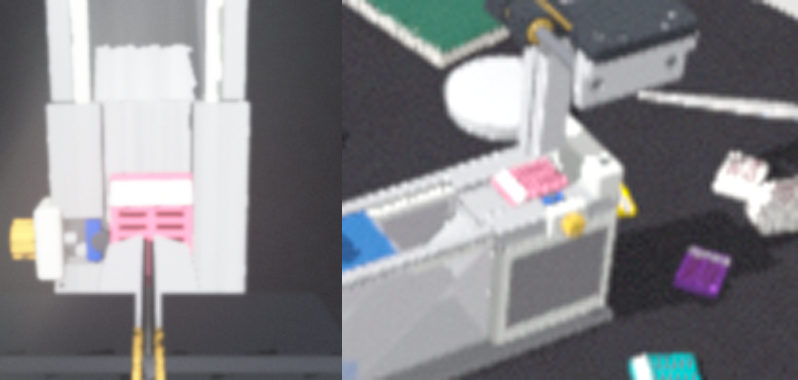

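The shutter is open with the mouth clear, and the finger is over the cassette lid, laterally centred at about px (150,240) in the left panel. I descend slowly.

Emit:
{"name": "arm_command", "arguments": {"targets": [{"hand":-1,"x":0,"y":0,"z":0.008,"yaw":0},{"hand":-1,"x":0,"y":0,"z":0.005,"yaw":0},{"hand":-1,"x":0,"y":0,"z":0.0025,"yaw":0},{"hand":-1,"x":0,"y":0,"z":0,"yaw":0},{"hand":-1,"x":0,"y":0,"z":0,"yaw":0}]}}

```text
clock: 6.65
eef_pos: [463.8, -56.7, 109.9]
eef_rot: [-3.142, -0.0, 1.264]
wrist_force: [-1.1, 0.1, 0.4]
finger_gap: 0.5
finger_force: 0.0
```

Emit:
{"name": "arm_command", "arguments": {"targets": [{"hand":-1,"x":0,"y":0,"z":0.0007,"yaw":0},{"hand":-1,"x":0,"y":0,"z":0.0007,"yaw":0},{"hand":-1,"x":0,"y":0,"z":0,"yaw":0}]}}

```text
clock: 6.95
eef_pos: [463.8, -56.7, 108.5]
eef_rot: [3.142, -0.0, 1.264]
wrist_force: [-1.1, -0.0, 0.5]
finger_gap: 0.3
finger_force: 0.0
```

Emit:
{"name": "arm_command", "arguments": {"targets": [{"hand":-1,"x":0,"y":0,"z":0.0004,"yaw":0},{"hand":-1,"x":0,"y":0,"z":0,"yaw":0}]}}

```text
clock: 7.15
eef_pos: [463.8, -56.7, 108.2]
eef_rot: [3.142, -0.0, 1.264]
wrist_force: [-0.7, 0.5, -0.5]
finger_gap: 0.8
finger_force: 0.0
```

Emit:
{"name": "arm_command", "arguments": {"targets": [{"hand":-1,"x":0,"y":0,"z":0.0004,"yaw":0},{"hand":-1,"x":0,"y":0,"z":0,"yaw":0}]}}

```text
clock: 7.35
eef_pos: [463.8, -56.7, 107.7]
eef_rot: [-3.142, -0.0, 1.264]
wrist_force: [-0.0, -0.2, 0.1]
finger_gap: 0.7
finger_force: 0.0
```

Emit:
{"name": "arm_command", "arguments": {"targets": [{"hand":-1,"x":0,"y":0,"z":0.0003,"yaw":0},{"hand":-1,"x":0,"y":0,"z":0,"yaw":0}]}}

```text
clock: 7.55
eef_pos: [463.8, -56.7, 107.4]
eef_rot: [-3.142, 0.0, 1.264]
wrist_force: [0.2, -0.6, 0.1]
finger_gap: 0.3
finger_force: 0.0
```

Emit:
{"name": "arm_command", "arguments": {"targets": [{"hand":-1,"x":0,"y":0,"z":0.0003,"yaw":0},{"hand":-1,"x":0,"y":0,"z":0,"yaw":0}]}}

```text
clock: 7.75
eef_pos: [463.8, -56.7, 107.2]
eef_rot: [-3.142, 0.0, 1.264]
wrist_force: [-0.8, 0.7, 0.9]
finger_gap: 0.5
finger_force: 0.4
```

Emit:
{"name": "arm_command", "arguments": {"targets": [{"hand":-1,"x":0,"y":0,"z":0.0003,"yaw":0},{"hand":-1,"x":0,"y":0,"z":0,"yaw":0}]}}

```text
clock: 7.95
eef_pos: [463.9, -56.7, 107.0]
eef_rot: [3.141, 0.0, 1.264]
wrist_force: [-2.1, 0.4, 3.8]
finger_gap: 0.8
finger_force: 2.1
```

Emit:
{"name": "arm_command", "arguments": {"targets": [{"hand":-1,"x":0,"y":0,"z":0.0003,"yaw":0},{"hand":-1,"x":0,"y":0,"z":0,"yaw":0}]}}

```text
clock: 8.15
eef_pos: [463.8, -56.7, 106.8]
eef_rot: [3.141, 0.0, 1.264]
wrist_force: [-2.5, 0.5, 6.1]
finger_gap: 0.3
finger_force: 3.3
```

Emit:
{"name": "arm_command", "arguments": {"targets": [{"hand":-1,"x":0,"y":0,"z":0.0003,"yaw":0},{"hand":-1,"x":0,"y":0,"z":0.0002,"yaw":0},{"hand":-1,"x":0,"y":0,"z":0,"yaw":0}]}}

```text
clock: 8.45
eef_pos: [463.9, -56.7, 106.6]
eef_rot: [3.141, 0.0, 1.264]
wrist_force: [-4.9, 0.6, 9.8]
finger_gap: 0.4
finger_force: 5.3
```

```bash
cat >> h.py <<'E'
def pink(n="wrist"):
    im=camera(n).astype(int)
    m=(im[:,:,0]-im[:,:,1]>60)&(im[:,:,2]-im[:,:,1]>10)&(im[:,:,0]>150)
    if n=="wrist": m[:100]=0; m[:,:270]=0; m[:,400:]=0
    v,u=np.nonzero(m); return (len(v),)+((v.min(),v.mean().round(2),v.max(),u.min(),u.max()) if len(v) else ())
E
python3 -c "
from h import *
print(pink()); s=manip.read_state(); print(s['wrist_force'],s['eef_pos'])"
```

```text
(416, np.int64(196), np.float64(220.33), np.int64(233), np.int64(296), np.int64(342))
[-4.6920737  -0.19857732 10.27367413] [463.87583833 -56.7303325  106.63460864]
```

Emit:
{"name": "arm_command", "arguments": {"targets": [{"hand":-1,"x":0.0005,"y":0,"z":0,"yaw":0},{"hand":-1,"x":0.0005,"y":0,"z":0,"yaw":0},{"hand":-1,"x":0.001,"y":0,"z":0,"yaw":0},{"hand":-1,"x":0.001,"y":0,"z":0,"yaw":0}]}}

```text
clock: 8.9
eef_pos: [465.0, -54.4, 106.7]
eef_rot: [3.14, 0.001, 1.264]
wrist_force: [-3.8, -3.9, 8.9]
finger_gap: 0.5
finger_force: 4.7
```

```bash
python3 -c "
from h import *
print(pink()); s=manip.read_state(); print(s['wrist_force'],s['eef_pos'])"
```

```text
(349, np.int64(197), np.float64(220.81), np.int64(233), np.int64(298), np.int64(342))
[-3.45612062 -3.76556943  8.60575151] [464.98074643 -54.24799401 106.64986387]
```

Emit:
{"name": "arm_command", "arguments": {"targets": [{"hand":-1,"x":0.001,"y":0,"z":0.0002,"yaw":0},{"hand":-1,"x":0.001,"y":0,"z":0,"yaw":0},{"hand":-1,"x":0.001,"y":0,"z":0,"yaw":0},{"hand":-1,"x":0.001,"y":0,"z":0,"yaw":0},{"hand":-1,"x":0.001,"y":0,"z":0,"yaw":0}]}}

```text
clock: 9.45
eef_pos: [466.5, -49.6, 106.6]
eef_rot: [3.14, 0.001, 1.264]
wrist_force: [-4.6, -4.4, 10.1]
finger_gap: 0.3
finger_force: 5.4
```

```bash
python3 -c "
from h import *
print(pink()); s=manip.read_state(); print(s['wrist_force'],s['eef_pos'])"
```

```text
(324, np.int64(198), np.float64(220.69), np.int64(231), np.int64(296), np.int64(341))
[-3.86209385 -3.21598998 10.99650074] [466.51778313 -49.54058448 106.57256068]
```

It is following, with under 2 px drift in the wrist view over 7.6 mm. I continue with a touch more press.

Emit:
{"name": "arm_command", "arguments": {"targets": [{"hand":-1,"x":0.001,"y":0,"z":0.0002,"yaw":0},{"hand":-1,"x":0.0015,"y":0,"z":0,"yaw":0},{"hand":-1,"x":0.0015,"y":0,"z":0,"yaw":0},{"hand":-1,"x":0.0015,"y":0,"z":0,"yaw":0},{"hand":-1,"x":0.0015,"y":0,"z":0,"yaw":0},{"hand":-1,"x":0.0015,"y":0,"z":0,"yaw":0},{"hand":-1,"x":0.0015,"y":0,"z":0,"yaw":0}]}}

```text
clock: 10.2
eef_pos: [469.4, -40.1, 106.5]
eef_rot: [3.141, 0.001, 1.264]
wrist_force: [-5.8, -3.5, 12.5]
finger_gap: 0.8
finger_force: 6.4
```

```bash
python3 -c "
from h import *
print(pink()); s=manip.read_state(); print(s['wrist_force'],s['eef_pos'])"
```

```text
(342, np.int64(198), np.float64(220.45), np.int64(231), np.int64(296), np.int64(341))
[-4.41648214 -2.82680671 13.06875857] [469.51248932 -39.9135896  106.48854887]
```

Following with no skid. On to the ledge.

Emit:
{"name": "arm_command", "arguments": {"targets": [{"hand":-1,"x":0.002,"y":0,"z":0,"yaw":0},{"hand":-1,"x":0.002,"y":0,"z":0,"yaw":0},{"hand":-1,"x":0.002,"y":0,"z":0,"yaw":0},{"hand":-1,"x":0.002,"y":0,"z":0,"yaw":0},{"hand":-1,"x":0.002,"y":0,"z":0,"yaw":0}]}}

```text
clock: 10.75
eef_pos: [472.4, -30.4, 106.5]
eef_rot: [3.141, 0.001, 1.264]
wrist_force: [-6.1, -3.6, 14.0]
finger_gap: 0.7
finger_force: 6.6
```

Emit:
{"name": "arm_command", "arguments": {"targets": [{"hand":-1,"x":0.002,"y":0,"z":0,"yaw":0},{"hand":-1,"x":0.002,"y":0,"z":0,"yaw":0},{"hand":-1,"x":0.002,"y":0,"z":0,"yaw":0},{"hand":-1,"x":0.002,"y":0,"z":0,"yaw":0},{"hand":-1,"x":0.002,"y":0,"z":0,"yaw":0}]}}

```text
clock: 11.25
eef_pos: [475.3, -20.9, 106.4]
eef_rot: [3.141, 0.001, 1.264]
wrist_force: [-6.6, -3.4, 14.1]
finger_gap: 0.6
finger_force: 6.8
```

```bash
python3 -c "
from h import *
print(pink()); s=manip.read_state(); print(s['wrist_force'],s['eef_pos'])"
```

```text
(291, np.int64(217), np.float64(220.99), np.int64(230), np.int64(296), np.int64(341))
[-5.81756022 -2.99660441 14.01168505] [475.38945457 -20.68450634 106.45376461]
```

Emit:
{"name": "arm_command", "arguments": {"targets": [{"hand":-1,"x":0.002,"y":0,"z":-0.0001,"yaw":0},{"hand":-1,"x":0.002,"y":0,"z":0,"yaw":0},{"hand":-1,"x":0.002,"y":0,"z":0,"yaw":0},{"hand":-1,"x":0.002,"y":0,"z":0,"yaw":0}]}}

```text
clock: 11.7
eef_pos: [477.8, -13.2, 106.5]
eef_rot: [3.141, 0.001, 1.264]
wrist_force: [-5.4, -3.0, 12.0]
finger_gap: 0.8
finger_force: 6.1
```

Emit:
{"name": "arm_command", "arguments": {"targets": [{"hand":-1,"x":0.002,"y":0,"z":0,"yaw":0},{"hand":-1,"x":0.002,"y":0,"z":0,"yaw":0},{"hand":-1,"x":0.002,"y":0,"z":0,"yaw":0},{"hand":-1,"x":0.002,"y":0,"z":0,"yaw":0}]}}

```text
clock: 12.1
eef_pos: [480.3, -5.5, 106.4]
eef_rot: [3.141, 0.0, 1.264]
wrist_force: [-4.5, -1.0, 11.4]
finger_gap: 0.4
finger_force: 5.3
```

```bash
python3 -c "
from h import *
print(pink()); s=manip.read_state(); print(s['wrist_force'],s['eef_pos'])"
```

```text
(332, np.int64(197), np.float64(216.04), np.int64(231), np.int64(297), np.int64(343))
[-3.72686647 -1.19577777 10.39342743] [480.3702732   -5.23413844 106.42346689]
```

Emit:
{"name": "arm_command", "arguments": {"targets": [{"hand":-1,"x":0.002,"y":0,"z":0,"yaw":0},{"hand":-1,"x":0.002,"y":0,"z":0,"yaw":0},{"hand":-1,"x":0.002,"y":0,"z":0,"yaw":0},{"hand":-1,"x":0.002,"y":0,"z":0,"yaw":0}]}}

```text
clock: 12.55
eef_pos: [482.8, 2.6, 105.9]
eef_rot: [3.141, -0.0, 1.264]
wrist_force: [1.0, 0.6, 1.2]
finger_gap: 0.0
finger_force: 0.8
```

```bash
python3 - <<'E'
from h import *
import cv2
print(pink()); s=manip.read_state(); print(s['wrist_force'],s['eef_pos'])
w=cv2.resize(camera("wrist")[130:300,240:420,::-1],(400,378));d=cv2.resize(camera("scene")[170:270,300:400,::-1],(378,378),interpolation=cv2.INTER_CUBIC)
cv2.imwrite("pics/v3.png",np.hstack([w,d]))
E
```

```text
(114, np.int64(210), np.float64(220.31), np.int64(230), np.int64(302), np.int64(342))
[-0.0036498   1.10863     1.68933381] [482.72764036   2.79482454 105.77471672]
```

View pics/v3.png

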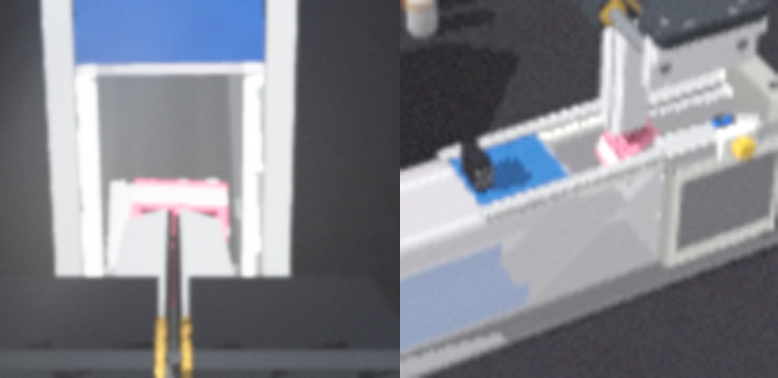

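The cassette is tipping over the ledge with its label end down, and the force has dropped to about 1 N. I lift off and let it slide.

Emit:
{"name": "arm_command", "arguments": {"targets": [{"hand":-1,"x":0,"y":0,"z":-0.003,"yaw":0},{"hand":-1,"x":0,"y":0,"z":-0.01,"yaw":0},{"hand":-1,"x":0,"y":0,"z":-0.02,"yaw":0},{"hand":-1,"x":0,"y":0,"z":-0.01,"yaw":0},{"hand":-1,"x":0,"y":0,"z":0,"yaw":0}]}}

```text
clock: 13.2
eef_pos: [483.2, 2.3, 150.3]
eef_rot: [3.139, -0.001, 1.264]
wrist_force: [-0.8, 0.1, -0.0]
finger_gap: 0.7
finger_force: 0.0
```

```bash
python3 - <<'E'
from h import *
import cv2
print(pink()); s=manip.read_state(); print(s['wrist_force'],s['eef_pos'])
w=cv2.resize(camera("wrist")[0:300,220:440,::-1],(300,409));d=cv2.resize(camera("scene")[170:280,265:400,::-1],(490,409),interpolation=cv2.INTER_CUBIC)
cv2.imwrite("pics/v4.png",np.hstack([w,d]))
E
```

```text
(0,)
[ 0.33465172  0.15783728 -0.20596869] [482.69747492   2.37563953 149.1581763 ]
```

View pics/v4.png

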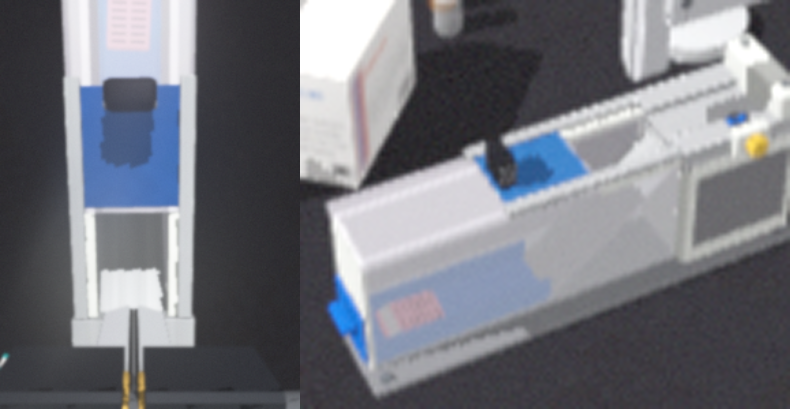

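The pink cassette lies in the collecting box, seen through the clear wall at px (408,312) in the right panel. Next I close the shutter.

Emit:
{"name": "arm_command", "arguments": {"targets": [{"hand":-1,"x":0.03,"y":0,"z":0,"yaw":0},{"hand":-1,"x":0.035,"y":0,"z":0,"yaw":0},{"hand":-1,"x":0.035,"y":0,"z":0,"yaw":0},{"hand":-1,"x":0.026,"y":0,"z":0,"yaw":0},{"hand":-1,"x":0,"y":0,"z":0.015,"yaw":0},{"hand":-1,"x":0,"y":0,"z":0.013,"yaw":0},{"hand":-1,"x":0,"y":0,"z":0.008,"yaw":0},{"hand":-1,"x":0,"y":0,"z":0,"yaw":0}]}}

```text
clock: 14.15
eef_pos: [519.9, 121.9, 111.3]
eef_rot: [-3.139, 0.001, 1.263]
wrist_force: [0.4, 0.7, 0.5]
finger_gap: 0.6
finger_force: 0.0
```

Emit:
{"name": "arm_command", "arguments": {"targets": [{"hand":-1,"x":-0.005,"y":0,"z":0,"yaw":0},{"hand":-1,"x":-0.005,"y":0,"z":0,"yaw":0},{"hand":-1,"x":-0.006,"y":0,"z":0,"yaw":0},{"hand":-1,"x":-0.007,"y":0,"z":0,"yaw":0},{"hand":-1,"x":-0.007,"y":0,"z":0,"yaw":0},{"hand":-1,"x":-0.007,"y":0,"z":0,"yaw":0},{"hand":-1,"x":-0.007,"y":0,"z":0,"yaw":0},{"hand":-1,"x":-0.007,"y":0,"z":0,"yaw":0},{"hand":-1,"x":-0.006,"y":0,"z":0,"yaw":0},{"hand":-1,"x":-0.005,"y":0,"z":0,"yaw":0}]}}

```text
clock: 15.15
eef_pos: [501.7, 62.9, 112.8]
eef_rot: [3.142, 0.0, 1.264]
wrist_force: [2.7, 2.0, 0.7]
finger_gap: 0.7
finger_force: 1.2
```

Emit:
{"name": "arm_command", "arguments": {"targets": [{"hand":-1,"x":-0.003,"y":0,"z":0,"yaw":0},{"hand":-1,"x":-0.003,"y":0,"z":0,"yaw":0},{"hand":-1,"x":-0.002,"y":0,"z":0,"yaw":0}]}}

```text
clock: 15.45
eef_pos: [499.5, 56.0, 112.8]
eef_rot: [3.141, -0.001, 1.264]
wrist_force: [4.8, 13.8, -2.2]
finger_gap: 0.2
finger_force: 7.7
```

Emit:
{"name": "arm_command", "arguments": {"targets": [{"hand":-1,"x":-0.002,"y":0,"z":0,"yaw":0},{"hand":-1,"x":0,"y":0,"z":0,"yaw":0}]}}

```text
clock: 15.65
eef_pos: [499.5, 55.9, 112.8]
eef_rot: [3.141, -0.004, 1.264]
wrist_force: [7.6, 17.6, -2.8]
finger_gap: 0.2
finger_force: 10.0
```

Emit:
{"name": "arm_command", "arguments": {"targets": [{"hand":-1,"x":0.006,"y":0,"z":0,"yaw":0},{"hand":-1,"x":0.008,"y":0,"z":0,"yaw":0},{"hand":-1,"x":0,"y":0,"z":-0.02,"yaw":0},{"hand":-1,"x":0,"y":0,"z":-0.04,"yaw":0},{"hand":-1,"x":0,"y":0,"z":-0.03,"yaw":0},{"hand":-1,"x":0,"y":0,"z":0,"yaw":0},{"hand":-1,"x":0,"y":0,"z":0,"yaw":0}]}}

```text
clock: 16.35
eef_pos: [502.9, 67.3, 202.5]
eef_rot: [-3.142, 0.0, 1.264]
wrist_force: [0.6, 0.2, -0.5]
finger_gap: 0.2
finger_force: 0.0
```

```bash
python3 - <<'E'
from h import *
import cv2
s=manip.read_state(); print(s['wrist_force'],s['eef_pos'])
d=cv2.resize(camera("scene")[150:280,240:410,::-1],(785,600),interpolation=cv2.INTER_CUBIC)
cv2.imwrite("pics/v5.png",d)
E
```

```text
[ 0.64773035  0.16296359 -0.52867229] [502.9419895   67.31232402 202.50425962]
```

View pics/v5.png

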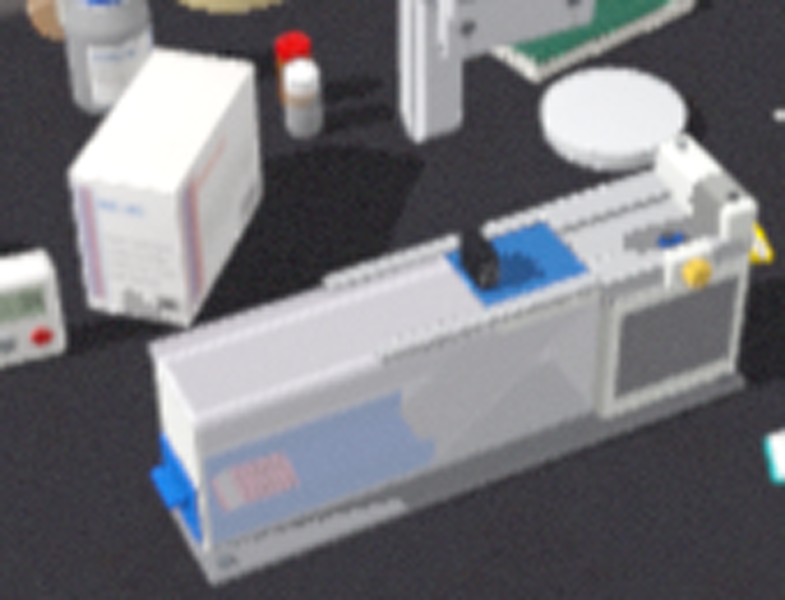

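The shutter is fully closed, with the plate reaching the ledge at about (585,268). The cassette lies in the box at (255,480), the arm is clear and the bystanders are in place.

```bash
python3 -c "
from cell import manip
print(manip.sign_off())"
```

```text
the job is handed in; nothing more can be done
None
```

The job is handed in: the cassette slid off the ledge into the collecting box at about 9–14 N of press, the shutter is closed against its stop, and the bystanders I could see in the last picture had not moved; no verdict was returned.

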